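# Sort the tins from the tilt-out bin by weight

### The arm

A 6-joint arm with a two-finger parallel gripper is mounted at the origin on a cart in front of the work surface, level with it; the furniture and walls round the work are solid. World frame = base frame: x ahead of the robot, y to its left, z up, the work surface at z = 0. Lengths are in mm, angles in rad, forces in N, time in s.
With the tool pointing down it reaches from about 325 to 775 mm from the base axis. Payload 5.5 kg.
Tool frame: the origin (TCP) lies on the centre line of the jaws, within the pads' length; the fingertips stand 19 mm ahead of it and the grasp point (between the pads) is the TCP; z points along the fingers, y is the line along which they close (so a half turn about z gives the same grasp; the last joint's range is limited). The gripper opens to 85 mm and grips with 20 to 120 N. Pads are 22 mm wide; open, the fingers measure 114 mm over their backs; the gripper's body (76 mm by 85 mm) begins 54 mm behind the grasp point. The pads swing forward as they close: fully open they stand 13 mm farther back than shut.
Start: joints at [-0.057, 0.091, 1.231, -0, 1.82, -0.057], TCP at [600.014, -0.003, 221.275] pointing down, gripper open.
Joint ranges: [-2.87, 2.87], [-0.86, 2.18], [0.17, 2.46], [-1.51, 4.65], [0.06, 2.69], [-2.65, 2.65]. Speed limits (rad/s): [2.57, 2.57, 3.01, 3.14, 3.14, 3.14].

### API

Orientations are given as [roll, pitch, yaw] about the fixed x, y, z axes, in that order (R = Rz(yaw) Ry(pitch) Rx(roll)).
In Python, from workcell import * gives the robot as it stands.
- The arm moves only by the tool carry_out, never from a script. Its argument "targets" is a list of rows, each a list of 3 entries, a list of its own where there are three numbers: the shift along the tool's x, y, z as a fraction of full scale, then the turn, a rotation vector about the tool's x, y, z as a fraction of full scale, then the gripper's target within -1 to 1 (fully open at 1, half-way at 0, shut at -1). A call has 1 to 8 rows; each row shifts and turns the commanded pose from where the row before left it, along the tool's axes as they then stand; what a row does not reach is not made up. Full scale, the value 1, is 8 cm for a shift and 45 degrees for a turn. A row lasts 1/12 s, in which the tool goes at most 41.7 mm and 7.16 degrees, less where a joint would pass 70% of its speed; a pose out of reach is approached as far as the arm can. A call with a number of a shift or a turn outside -1 to 1 is refused whole. A call with a gripper value outside its range is refused whole. The fingers move at their own pace and stop on an object; "force" is the grip in N (left out, the last holds). Time passes only in rows, so rows that do not move let the fingers close. It gives the time, the measured TCP pose, the force, the opening and the grip force at its end, in the units of the state.
- get_obs(): the state, without advancing time (a new reading comes with each control period).
- grab_frame(name): name is "scene" or "side" or "wrist"; returns a dict with "pixels" (480x640x3 uint8, red, green, blue), "fx", "fy", "cx", "cy" (pixels), "R" (3x3) and "t" (3): a world point X has camera coordinates R X + t. Camera axes: x right, y down, z forward; pixel columns grow to the right and rows downward; lengths in mm; the calibration is good to about 2 mm. A picture is of the moment at which its call begins. There is no depth.
- hand_in(): hands the job in; it is judged then, once.
The state is a dict: "t": time; "joint_pos": joint angles; "joint_velocities": joint speeds; "joint_efforts": joint torques, N m; "ee_pos": TCP position; "orientation": TCP orientation; "force": force on the tool from outside, world axes, zero at the start; "moment": the same for the moment, N m; "gripper_width": finger opening in mm; "gripper_force": force on a finger pad.
Only numpy, scipy, OpenCV 4.12 (cv2) and the standard library are available. Lean on these libraries where they do the work, as an engineer would, in place of code of your own. Each camera call takes 0.05 s, during which the arm holds its last target. There are 200 camera calls.

### The job

Tilt the bin of the small plywood cabinet well forward, most of the way to its stop, by its bar handle, with the two tins still in it, so that they can be reached, then take out both sealed tins and feel which is heavy: set the full one down upright in the square wooden tray and the empty one upright in the oblong wooden tray. Do not drop the tins, leave the bin tilted out for refilling, and do not disturb the other things on the bench.

Things in the scene. Friction and masses are not known exactly. Their poses are not given: they have to be found in the camera images.
- cabinet: fixed plywood cabinet, the tilt-out bin in its open front: 104 mm deep (x), 240 mm wide (y), 152 mm tall. Origin on the bench, mid front edge; x points from the front into the cabinet, y to the left, z up. Its 12 mm roof (underside 140 mm up) starts 18 mm behind the front. The tins cannot be lifted out while the bin is shut
- bin (a joint): tilt of the grey painted bin, rad: 0 shut (upright), 0.75 fully tilted forward toward the robot, at its stop. The hinge runs along the cabinet's y through point bin_hinge and is stiff (0.35 N m friction): the bin stays where it is left. Opening takes some 5 to 9 N at the handle. Shut, the front panel is 10 mm thick, its face at the hinge, its top edge 81 mm above the hinge
- bin_hinge (a point): point on the bin's hinge line, at mid width, in the cabinet's front face, 15 mm above the bench; does not move
- bin_handle (a point): middle of the bin's steel bar handle: round bar 10 mm thick, 96 mm long along the cabinet's y, 44 mm in front of the panel's face (39 mm clear gap) and 82 mm above the hinge when shut; moves with the bin and its axes turn with it
- bin_floor (a point): centre of the top of the bin's floor, at the divider, 43 mm behind and 6 mm above the hinge when shut; moves with the bin, its z axis along the tins that stand there. Two compartments, each 99 mm wide (centres 51 mm left and right) and 67 mm deep; sides and divider 29 mm, back 39 mm above the floor
- tin_1: one of two identical plain steel tins with fixed press-on lids: upright cylinder 56 mm in diameter, 84 mm tall, origin at the centre of its underside, z along its axis. One of the two is full (0.45 to 0.65 kg) and the other empty (0.10 to 0.14 kg); only the weight tells which. Both stand side by side in the bin at the start.
- tin_2: one of two identical plain steel tins with fixed press-on lids: upright cylinder 56 mm in diameter, 84 mm tall, origin at the centre of its underside, z along its axis. One of the two is full (0.45 to 0.65 kg) and the other empty (0.10 to 0.14 kg); only the weight tells which. Both stand side by side in the bin at the start.
- square_tray: fixed square wooden tray for full tins: 124 x 124 mm, 30 mm tall, walls 6 mm thick, floor 6 mm up; origin under its centre on the bench, z up
- oblong_tray: fixed oblong wooden tray for empty tins: 176 mm (its x) by 110 mm (its y), 30 mm tall, walls 6 mm thick, floor 6 mm up; origin under its centre on the bench, z up
- offcut_2: bystander: wooden offcut lying flat on the bench in front of the cabinet, 45 x 100 x 19 mm, origin under its centre
- sanding_block: bystander: wooden sanding block 64 x 112 x 24 mm, origin under its centre
- tape_measure: bystander: tape measure 37 x 94 x 69 mm, origin under its centre
Not all that is in view belongs to the job. Leave any purple look-alike of the tin_2 alone.

How it is judged:
By the outcome, as a careful person would: the job done as asked, in the order asked, and still so for the second after the job is handed in, with the robot touching nothing.
It also fails if it takes over 72 s, if anything falls off the work surface, if the arm or the gripper's body presses on something with over 40 N, if the wrist force passes 120 N, or if a joint passes its speed limit or range.

## Working session

There is one attempt and no reset: what is moved stays moved. The work goes in short steps, Python scripts to look and compute and a tool call to move; the robot and the scene stay as the last step left them, time stands still between calls to the robot, and variables do not carry over. Pictures are saved under pics/ and viewed, at most 10 in all, crops included, and the job is handed in when it is done.

Besides the shell and the picture viewer there is one more tool, called after "Request:" as name([rows], argument=value, ...), one row to a line, values as JSON. carry_out: Moves the arm, as the interface text tells. Shift numbers are shares of 8 cm and turn numbers shares of 45 degrees, none past 1 either way. Its arguments: {"type":"object","properties":{"targets":{"type":"array"},"force":{"type":"number"}},"required":["targets"]}

```bash
mkdir -p pics; cat > h.py <<'E'
from workcell import *
import numpy as np, cv2, pickle
def snap(n):
    f=grab_frame(n); pickle.dump(f,open(f'pics/{n}.pkl','wb'))
    return f
def load(n): return pickle.load(open(f'pics/{n}.pkl','rb'))
def ray(f,u,v):
    R=np.array(f["R"]);t=np.array(f["t"])
    d=R.T@np.array([(u-f["cx"])/f["fx"],(v-f["cy"])/f["fy"],1.]); return -R.T@t,d/np.linalg.norm(d)
def onz(f,u,v,z):
    o,d=ray(f,u,v); return o+d*(z-o[2])/d[2]
def proj(f,X):
    c=np.array(f["R"])@np.array(X,float)+np.array(f["t"]); return np.array([f["fx"]*c[0]/c[2]+f["cx"],f["fy"]*c[1]/c[2]+f["cy"]])
def save(f,name): cv2.imwrite('pics/'+name,f["pixels"][:,:,::-1])
E
python3 - <<'E'
from h import *
for n in("scene","side"):
    f=snap(n);save(f,n+"0.png");print(n,ray(f,320,240))
print(get_obs())
E
```

```text
scene (array([-202.85628555, -892.0520458 ,  665.92569498]), array([ 0.60678403,  0.66611176, -0.4337145 ]))
side (array([ 283.63838443, -860.74088737,  629.38627101]), array([ 0.29766978,  0.81482917, -0.49743956]))
{'t': 0.1, 'joint_pos': array([-5.66892803e-02,  9.18295306e-02,  1.23178230e+00,  7.87052810e-06,
        1.81981465e+00, -5.66953349e-02]), 'joint_velocities': array([-0.00031711,  0.00062261, -0.00102023, -0.00094206, -0.00068692,
        0.00110562]), 'joint_efforts': array([ 2.62064459e-03, -4.60215712e+01, -4.19218469e+01, -9.60827560e-05,
        1.05514470e-02,  1.00166855e-05]), 'ee_pos': array([5.99722682e+02, 2.30716411e-02, 2.20226939e+02]), 'orientation': array([-3.13976221e+00, -1.11532604e-04,  1.57080421e+00]), 'force': array([-0.2694628 , -0.10819092,  0.01762558]), 'moment': array([-0.03383974,  0.00628607,  0.03453578]), 'gripper_force': 0.0, 'gripper_width': 85.25344892863181}
```

View pics/scene0.png

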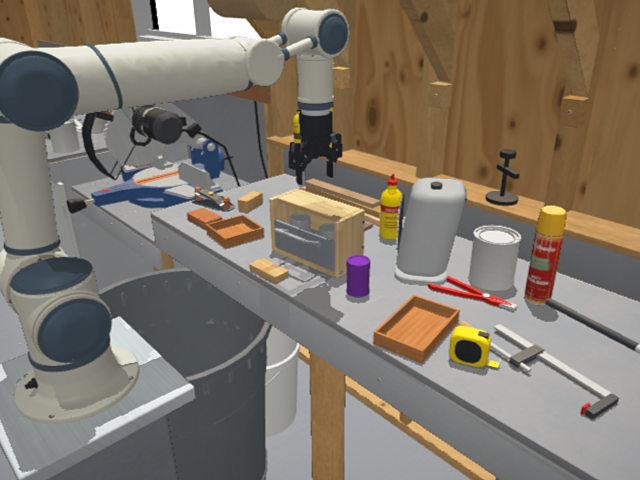

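View pics/side0.png

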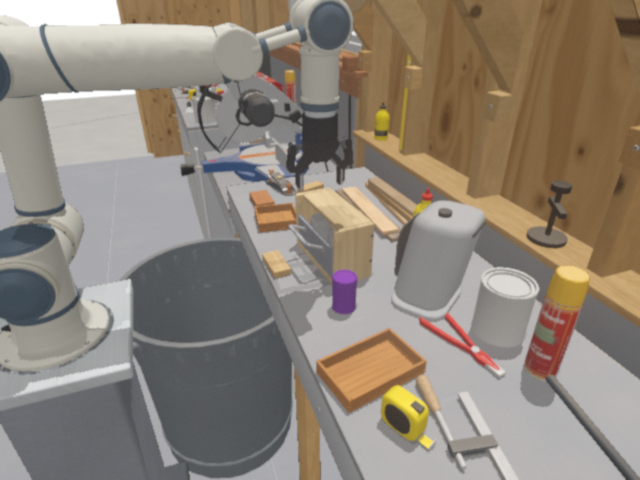

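The scene picture shows the cabinet at (317,232), a tray at (235,230), another at (418,327), the offcut at (268,270), the tape measure at (470,345) and the purple look-alike at (358,276). The side picture shows the same things, with the cabinet at (335,235) and the purple tin at (344,291). Next I'll take a close crop.

```bash
python3 - <<'E'
from h import *
a=load("scene")["pixels"][175:295,180:380]; b=load("side")["pixels"][165:315,230:430]
a=cv2.resize(a,(800,480),interpolation=cv2.INTER_CUBIC)
cv2.imwrite('pics/c1.png',a[:,:,::-1])
cv2.imwrite('pics/c2.png',cv2.resize(b,(800,600),interpolation=cv2.INTER_CUBIC)[:,:,::-1])
f=snap("wrist");save(f,"w0.png");print(ray(f,320,240))
E
```

```text
(array([600.80976214,  74.39072535, 372.57087998]), array([ 2.46451378e-04, -3.01183225e-01, -9.53566256e-01]))
```

View pics/c1.png

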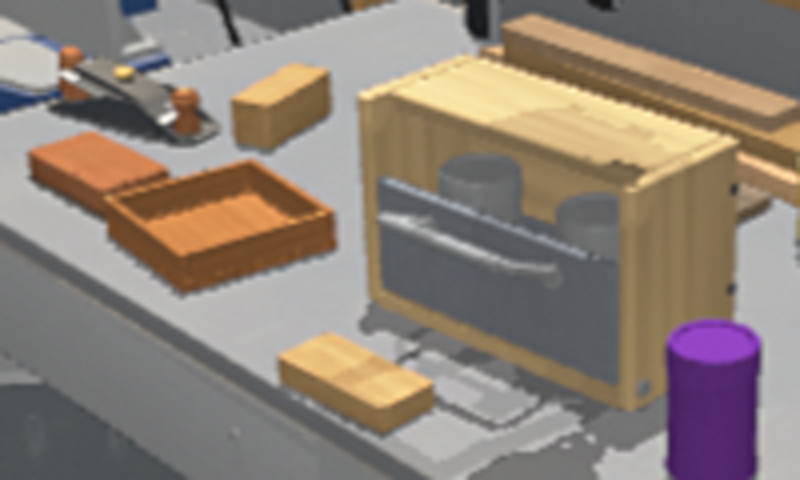

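View pics/c2.png

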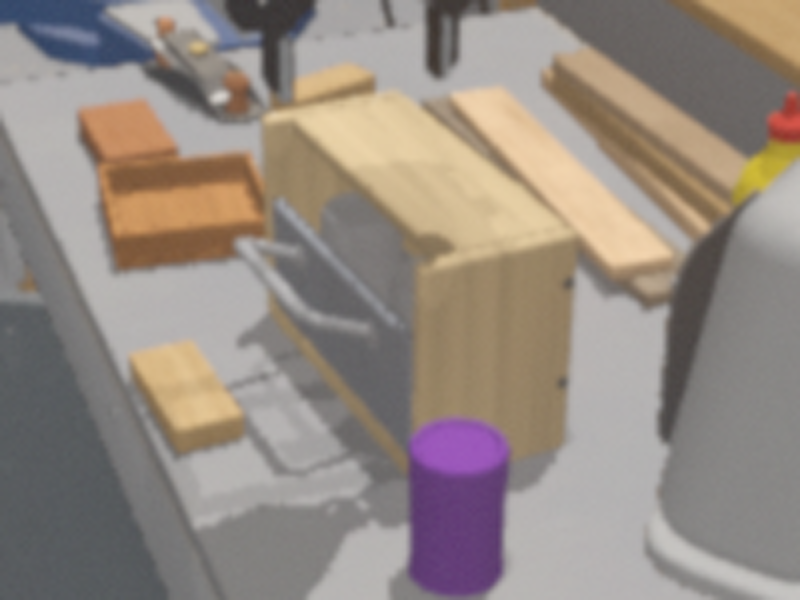

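View pics/w0.png

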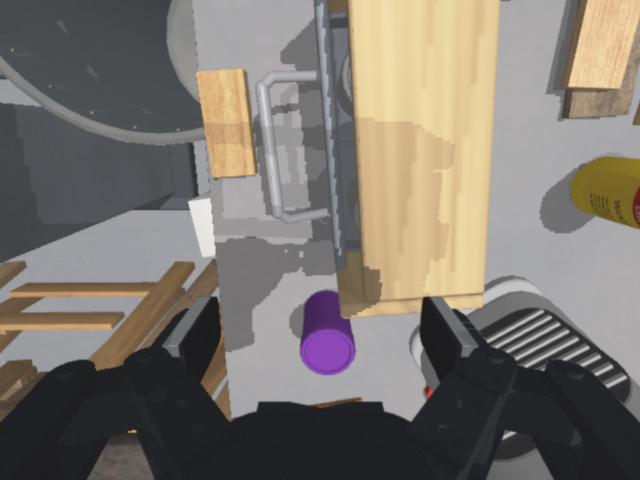

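The crops and wrist picture show the grey bin shut, its bar handle from wrist pixel (262,80) to (280,215), and the two grey tins behind the panel. The offcut is at wrist (228,125) and the purple tin at (328,335). Possible mix-ups:
- **Tins:** two grey ones in the bin at scene (300,220) and (327,230), against the purple one at (358,276). I choose the grey pair.
- **Trays:** scene (235,230) and (418,327), against the flat orange block, probably the sanding block, at (204,218). I'll tell the trays apart by size.

```bash
python3 - <<'E'
from h import *
np.set_printoptions(precision=1,suppress=True)
s=load("scene");w=load("wrist");d=load("side")
def c1(p): return (p[0]/4+180,p[1]/4+175)
def c2(p): return (p[0]/4+230,p[1]/4+165)
def show(n,f,P,z):
    Q=np.array([onz(f,*p,z)[:2] for p in P]); print(n,Q.tolist() if 0 else Q.round(1).tolist(),'edges',np.linalg.norm(Q-np.roll(Q,-1,0),axis=1), 'ang',[round(float(np.degrees(np.arctan2(*(b-a)[::-1]))),1) for a,b in zip(Q,np.roll(Q,-1,0))],'ctr',Q.mean(0))
show('cab FL FR BR BL scene',s,[c1(p) for p in[(362,97),(633,190),(737,143),(465,55)]],152)
show('cab side FL,FR,BR,BL',d,[c2(p) for p in[(265,118),(418,263),(577,235),(400,93)]],152)
show('cab wrist FR BR BL',w,[(341,316),(482,302),(499,0)],152)
show('sq',s,[c1(p) for p in[(107,200),(253,160),(335,215),(183,258)]],30)
show('obl',s,[(374,333),(417,297),(460,320),(414,356)],30)
show('obl side',d,[(317,369),(390,332),(425,366),(351,405)],30)
show('sq side',d,[c2(p) for p in[(100,167),(250,155),(268,205),(115,232)]],30)
show('offcut w',w,[(197,70),(243,68),(256,176),(211,178)],19)
show('handle w',w,[(263,84),(281,215)],97)
show('handle s',s,[c1((395,218)),c1((548,275))],97)
show('purple top w',w,[(328,352)],84)
show('sanding s',s,[c1(p) for p in[(30,150),(92,133),(168,173),(108,195)]],24)
E
```

```text
cab FL FR BR BL scene [[588.9, 166.6], [611.0, -62.8], [706.9, -56.2], [687.9, 179.7]] edges [230.5  96.1 236.6  99.9] ang [-84.5, 4.0, 94.6, -172.5] ctr [648.7  56.8]
cab side FL,FR,BR,BL [[594.3, 171.5], [614.5, -50.9], [713.5, -52.1], [693.3, 178.6]] edges [223.3  99.  231.6  99.3] ang [-84.8, -0.7, 95.0, -175.9] ctr [653.9  61.8]
cab wrist FR BR BL [[616.2, -53.1], [717.0, -41.7], [700.4, 145.0]] edges [101.5 187.4 215.3] ang [6.5, 95.1, -113.0] ctr [677.9  16.7]
sq [[518.5, 385.4], [637.8, 372.5], [621.6, 249.6], [503.7, 265.2]] edges [120.  124.  118.9 121.1] ang [-6.2, -97.5, 172.5, 83.0] ctr [570.4 318.2]
obl [[475.4, -303.7], [644.6, -277.9], [637.4, -394.6], [475.4, -404.0]] edges [171.2 116.9 162.3 100.3] ang [8.7, -93.5, -176.7, 90.0] ctr [ 558.2 -345.1]
obl side [[474.7, -318.1], [645.4, -276.3], [661.8, -380.1], [500.5, -412.5]] edges [175.7 105.1 164.5  97.8] ang [13.7, -81.1, -168.7, 105.2] ctr [ 570.6 -346.7]
sq side [[523.5, 391.3], [640.6, 370.5], [627.2, 280.9], [508.8, 278.8]] edges [119.   90.6 118.4 113.4] ang [-10.1, -98.5, -179.0, 82.6] ctr [575.  330.4]
offcut w [[484.9, 130.4], [528.3, 132.2], [535.1, 31.5], [488.8, 29.4]] edges [ 43.5 100.9  46.4 101.1] ang [2.3, -86.1, -177.4, 92.2] ctr [509.3  80.9]
handle w [[558.4, 108.7], [568.6, 9.0]] edges [100.2 100.2] ang [-84.2, 95.8] ctr [563.5  58.8]
handle s [[559.3, 99.2], [573.9, -28.5]] edges [128.5 128.5] ang [-83.5, 96.5] ctr [566.6  35.3]
purple top w [[608.9, -132.4]] edges [0.] ang [0.0] ctr [ 608.9 -132.4]
sanding s [[533.3, 520.8], [586.2, 517.3], [585.2, 408.5], [530.7, 404.7]] edges [ 53.1 108.8  54.6 116. ] ang [-3.8, -90.5, -176.1, 88.7] ctr [558.8 462.8]
```

```bash
cat >> h.py <<'E'
from scipy.spatial.transform import Rotation as Ro
np.set_printoptions(precision=3,suppress=True)
YAW=np.radians(5.3); H=np.array([606.5,62,15.])
cx=np.array([np.cos(YAW),np.sin(YAW),0]);cy=np.array([-np.sin(YAW),np.cos(YAW),0]);ez=np.array([0,0,1.])
def cab(x,y,z): return H+x*cx+y*cy+z*ez     # relative to hinge
def binp(x,y,z,th): return cab(x*np.cos(th)-z*np.sin(th),y,z*np.cos(th)+x*np.sin(th))
def pose(lean,quarter=0,a=None):
    u=cx if a is None else np.array([np.cos(a),np.sin(a),0]); v=np.cross(ez,u)
    z=np.sin(lean)*u-np.cos(lean)*ez; return np.c_[v,np.cross(z,v),z]@Ro.from_euler('z',quarter).as_matrix()
def step(p0,R0,p1,R1,turn_first=True):
    "units: rotation (tool frame) then shift in the new tool axes"
    rv=Ro.from_matrix(R0.T@R1).as_rotvec()/(np.pi/4); R=R1 if turn_first else R0
    return "turn",rv,"shift",R.T@(p1-p0)/80
def now():
    o=get_obs(); return o["ee_pos"],Ro.from_euler('xyz',o["orientation"]).as_matrix(),o
E
python3 - <<'E'
from h import *
p,R,o=now()
L=np.radians(10);z=lambda l:pose(l)[:,2]
bar=lambda th:binp(-44,0,82,th)
print(bar(0))
p1=bar(0)-68*z(L); print(*step(p,R,p1,pose(L)))
pp,RR=bar(0)-8*z(L),pose(L)
for i,th in enumerate(np.linspace(0,.66,12)[1:]):
    l=np.radians(10+2*(i+1)); q=bar(th)-8*z(l)
    print(round(th,2),*step(pp,RR,q,pose(l),False)); pp,RR=q,pose(l)
E
```

```text
[562.688  57.936  97.   ]
turn [-0.224  0.01  -0.118] shift [ 0.764 -0.657  0.6  ]
0.06 turn [-0.044 -0.    -0.   ] shift [ 0.    -0.069  0.024]
0.12 turn [-0.044  0.     0.   ] shift [-0.    -0.068  0.025]
0.18 turn [-0.044 -0.    -0.   ] shift [ 0.    -0.068  0.027]
0.24 turn [-0.044  0.    -0.   ] shift [-0.    -0.067  0.029]
0.3 turn [-0.044 -0.     0.   ] shift [-0.    -0.066  0.03 ]
0.36 turn [-0.044  0.    -0.   ] shift [ 0.    -0.066  0.032]
0.42 turn [-0.044 -0.     0.   ] shift [-0.    -0.065  0.033]
0.48 turn [-0.044 -0.    -0.   ] shift [-0.    -0.064  0.035]
0.54 turn [-0.044  0.    -0.   ] shift [ 0.    -0.063  0.036]
0.6 turn [-0.044 -0.    -0.   ] shift [-0.    -0.062  0.038]
0.66 turn [-0.044  0.     0.   ] shift [ 0.    -0.061  0.039]
```

Request:
carry_out([
  [[0.19,-0.17,0],[-0.12,0,-0.06],-0.29],
  [[0.19,-0.17,0],[-0.104,0,-0.058],-0.29],
  [[0.19,-0.16,0],[0,0,0],-0.29],
  [[0.19,-0.16,0],[0,0,0],-0.29],
  [[0,0,0.2],[0,0,0],-0.29],
  [[0,0,0.2],[0,0,0],-0.29],
  [[0,0,0.2],[0,0,0],-0.29],
  [[0,0,0],[0,0,0],-0.29],
], force=25)

```text
t: 0.82
ee_pos: [551.1, 58.1, 163.6]
orientation: [2.972, 0.008, 1.663]
force: [-0.9, -0.1, -0.6]
gripper_width: 30.3
gripper_force: 0.0
```

```bash
python3 - <<'E'
from h import *
f=snap("wrist")
s=snap("scene")["pixels"][140:290,230:430]
a=cv2.resize(f["pixels"],(400,300),interpolation=cv2.INTER_AREA);b=cv2.resize(s,(400,300))
cv2.imwrite('pics/w1.png',np.hstack([a,b])[:,:,::-1])
p,R,o=now();L=np.radians(10);print(p,o["gripper_width"],*step(p,R,binp(-44,0,82,0)-8*pose(L)[:,2],pose(L)), "bar px",proj(f,binp(-44,-48,82,0)),proj(f,binp(-44,48,82,0)))
E
```

```text
[552.173  58.    167.329] 30.06784672182113 turn [-0.001  0.01   0.001] shift [-0.013 -0.024  0.788] bar px [318.434 310.75 ] [318.656 176.765]
```

View pics/w1.png

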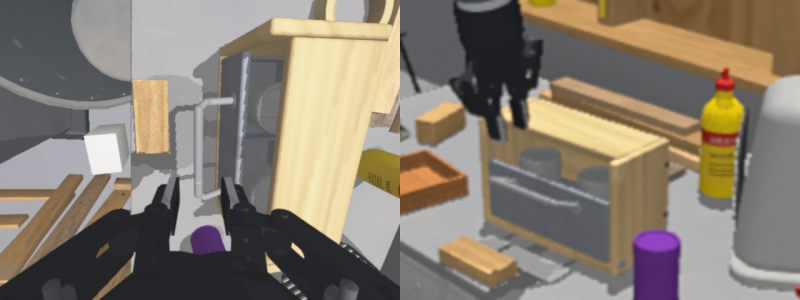

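The wrist half shows the bar running from (199,100) to (198,197) in the half-size picture, centred between the fingers and 1 px from the prediction. The scene half shows the gripper above the handle, clear of the cabinet. Descending.

Request:
carry_out([
  [[0,-0.02,0.2],[0,0,0],-0.29],
  [[0,0,0.2],[0,0,0],-0.29],
  [[0,0,0.2],[0,0,0],-0.29],
  [[0,0,0.19],[0,0,0],-0.29],
  [[0,0,0],[0,0,0],-1],
  [[0,0,0],[0,0,0],-1],
  [[0,0,0],[0,0,0],-1],
  [[0,0,0],[0,0,0],-1],
], force=25)

```text
t: 1.58
ee_pos: [563.0, 58.4, 107.7]
orientation: [2.963, 0.008, 1.663]
force: [0.1, -0.4, 0.8]
gripper_width: -0.4
gripper_force: 0.0
```

```bash
python3 - <<'E'
from h import *
f=snap("wrist");g=snap("scene")
a=cv2.resize(f["pixels"],(400,300),interpolation=cv2.INTER_AREA);b=cv2.resize(g["pixels"][170:260,255:375],(400,300),interpolation=cv2.INTER_CUBIC)
cv2.imwrite('pics/w2.png',np.hstack([a,b])[:,:,::-1]);print(now()[2])
for i in(-48,48):print(proj(f,binp(-44,i,82,0)),proj(g,binp(-44,i,82,0)))
E
```

```text
{'t': 1.6833, 'joint_pos': array([ 0.043, -0.161,  1.688,  0.   ,  1.436, -0.05 ]), 'joint_velocities': array([-0.   ,  0.004,  0.01 ,  0.001, -0.003, -0.   ]), 'joint_efforts': array([ -0.01 , -35.385, -42.527,   0.001,  -0.959,  -0.   ]), 'ee_pos': array([562.796,  58.411, 107.183]), 'orientation': array([2.964, 0.008, 1.663]), 'force': array([0.39 , 0.136, 0.317]), 'moment': array([0.026, 0.127, 0.016]), 'gripper_force': 0.0, 'gripper_width': 0.13899571864909482}
[313.794 360.882] [304.208 239.559]
[313.218 190.821] [276.8   228.852]
```

View pics/w2.png

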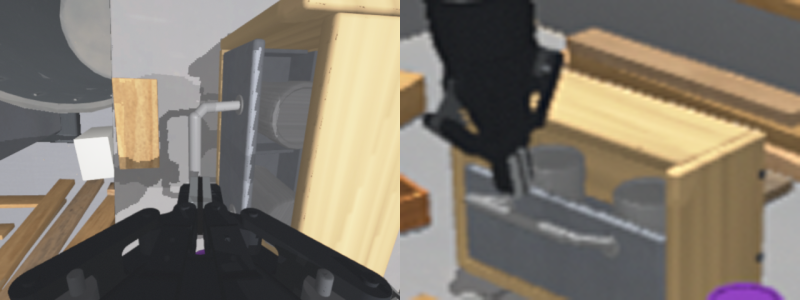

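The wrist half shows the closed fingers over the bar, with the bar's left corner at about (195,105). The scene half shows the fingertips just above or in front of the bar, with its right end at (612,238). Next I'll triangulate the bar height.

```bash
cat >> h.py <<'E'
def tri(obs):
    A=np.zeros((3,3));b=np.zeros(3)
    for f,u,v in obs:
        o,d=ray(f,u,v);M=np.eye(3)-np.outer(d,d);A+=M;b+=M@o
    X=np.linalg.solve(A,b);return X,[np.round(proj(f,X)-[u,v],1).tolist() for f,u,v in obs]
E
python3 - <<'E'
from h import *
w0=grab_frame  # unused
f=load("wrist");g=load("scene")
import pickle
# w0 pose rebuild: camera mounted on tool; relative transform from the current frame
p,R,o=now()
T=lambda p,R:np.block([[R,p[:,None]],[np.zeros((1,3)),1]])
C=lambda f:np.block([[np.array(f["R"]),np.array(f["t"])[:,None]],[np.zeros((1,3)),1]])
E_=C(f)@T(p,R)
def cam(p,rpy):
    M=E_@np.linalg.inv(T(np.array(p),Ro.from_euler('xyz',rpy).as_matrix())); h=dict(f);h["R"]=M[:3,:3];h["t"]=M[:3,3];return h
c0=cam([599.7,0,220.2],[-3.13976,0,1.5708]);c1=cam([552.2,58,167.3],[2.963,.008,1.663])
print(ray(c0,320,240))
print('left',tri([(c0,263,80),(c1,318,160),(f,312,168)]))
print('left w/scene',tri([(c0,263,80),(c1,318,160),(f,312,168),(g,277,229)]))
print('right',tri([(c0,281,215),(c1,318,316),(g,318.7,242.5)]))
print('right c0 scene',tri([(c0,281,215),(g,318.7,242.5)]))
print('cab FR',tri([(c0,341,316),(g,338.2,222.5)]))
print('sq seen? tips px scene',proj(g,p+19*R[:,2]))
E
```

```text
(array([600.936,  74.281, 372.854]), array([ 0.001, -0.301, -0.954]))
left (array([558.891, 114.404,  89.411]), [[1.6, -3.0], [-3.4, 1.0], [1.6, 2.7]])
left w/scene (array([559.846, 113.661,  92.588]), [[2.2, -2.6], [-1.2, 2.7], [4.4, 5.2], [-1.6, 0.3]])
right (array([577.297,  -4.168,  86.961]), [[11.5, 11.9], [5.8, 1.8], [-7.4, 1.4]])
right c0 scene (array([579.948,  -3.978,  88.151]), [[14.5, 12.1], [-6.6, 0.6]])
cab FR (array([617.028, -56.09 , 147.858]), [[0.4, 0.3], [-0.1, 0.1]])
sq seen? tips px scene [291.231 236.694]
```

Request:
carry_out([
  [[0,-0.04,0],[0,0,0],-0.25],
  [[0,0,0],[0,0,0],-0.25],
  [[0,0,0],[0,0,0],-0.25],
  [[0,0,0],[0,0,0],-0.25],
])

```text
t: 2.02
ee_pos: [558.9, 58.1, 105.0]
orientation: [2.966, 0.008, 1.663]
force: [0.4, 0.1, 0.1]
gripper_width: 32.0
gripper_force: 0.0
```

Request:
carry_out([
  [[0,0,0.08],[0,0,0],-0.25],
  [[0,0,0.08],[0,0,0],-0.25],
])

```text
t: 2.18
ee_pos: [561.6, 58.2, 92.3]
orientation: [2.965, 0.008, 1.663]
force: [0.1, 0.2, -0.1]
gripper_width: 31.7
gripper_force: 0.0
```

Request:
carry_out([
  [[0,0,0],[0,0,0],-1],
  [[0,0,0],[0,0,0],-1],
  [[0,0,0],[0,0,0],-1],
  [[0,0,0],[0,0,0],-1],
], force=25)

```text
t: 2.52
ee_pos: [561.4, 58.2, 92.7]
orientation: [2.965, 0.008, 1.663]
force: [-0.4, 0.2, 0.4]
gripper_width: -0.2
gripper_force: 0.0
```

```bash
python3 - <<'E'
from h import *
f=snap("wrist");g=snap("scene");d=snap("side")
p,R,o=now()
tip=p+19*R[:,2]
print(p,tip,'tip px',proj(f,tip),proj(g,tip),proj(d,tip),'tcp',proj(g,p),proj(d,p))
a=f["pixels"][130:430,160:560]
b=cv2.resize(g["pixels"][185:260,255:355],(400,300),interpolation=cv2.INTER_CUBIC)
c=cv2.resize(d["pixels"][185:260,275:375],(400,300),interpolation=cv2.INTER_CUBIC)
e=f["pixels"][0:300,160:560]
cv2.imwrite('pics/q3.png',np.vstack([np.hstack([a,e]),np.hstack([b,c])])[:,:,::-1])
E
```

```text
[561.254  58.198  92.426] [564.576  58.349  73.719] tip px [317.539 275.437] [290.996 242.237] [299.552 241.962] tcp [289.756 235.893] [298.091 235.734]
```

View pics/q3.png

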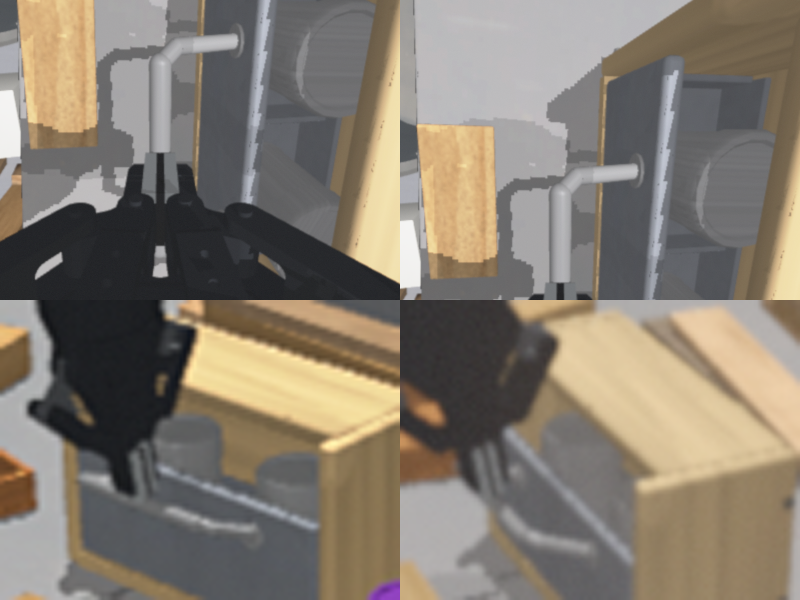

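The two wrist crops and the scene and side crops agree: the shut tips end at the top of the bar, at scene px (290.8,234) and side px (297.5,234). I had mistaken the handle posts for the bar's end. The real corners in the first pictures are scene (275,228) and (299,240), and side (291,226) and (308,246).

```bash
python3 - <<'E'
from h import *
f=load("wrist");g=load("scene");d=load("side");p,R,o=now()
print('left',tri([(g,275.5,228.5),(d,290.7,226),(f,318,189)]))
print('left sc/side',tri([(g,275.5,228.5),(d,290.7,226)]))
print('right',tri([(g,299,240.5),(d,308.2,245.5)]))
print('tips sc/side',tri([(g,290.8,233.8),(d,297.5,233.7)]),'tips w', tri([(g,290.8,233.8),(d,297.5,233.7),(f,320,280)]))
print('tcp wrist px',proj(f,p),'pred bar',binp(-44,48,82,0),binp(-44,-48,82,0),'bar wrist px',proj(f,binp(-44,48,82,0)))
print('tool in cam', np.array(f["R"])@p+f["t"], 'fx',f["fx"])
E
```

```text
left (array([556.761, 108.676,  96.498]), [[0.1, 0.4], [-0.3, -0.3], [1.4, 0.4]])
left sc/side (array([557.829, 110.134,  95.722]), [[0.1, 0.3], [-0.0, -0.3]])
right (array([582.359,  45.773,  72.045]), [[0.7, 1.8], [-0.3, -1.9]])
tips sc/side (array([557.197,  48.996, 103.164]), [[-0.1, -0.2], [0.0, 0.2]]) tips w (array([563.382,  63.047,  94.84 ]), [[-1.7, 0.4], [0.8, 0.2], [3.5, 4.1]])
tcp wrist px [317.347 290.963] pred bar [558.254 105.73   97.   ] [567.122  10.141  97.   ] bar wrist px [322.328 196.475]
tool in cam [ -1.228  26.511 167.417] fx 341.7054835596652
```

```bash
python3 - <<'E'
from h import *
g=load("scene");d=load("side")
for n,c in(("scene",g),("side",d)):
    im=cv2.imread(f'pics/{n}0.png').max(2)
    for sx in(-50,50):
        print(n,sx,[(z,np.round(proj(c,[600+sx,0,z])).tolist()) for z in(201,214,221,240)])
        u,v=proj(c,[600+sx,0,214]).astype(int)
        print(im[v-24:v+14:2,u-10:u+12:2])
E
```

```text
scene -50 [(201, [300.0, 203.0]), (214, [300.0, 197.0]), (221, [300.0, 195.0]), (240, [300.0, 187.0])]
[[ 88  90  92  30  34  32  93 103  91  92  93]
 [132 113  89  55  35  34  92 105  90  92  92]
 [185 192 204 102  32  33  92 110  90  90  91]
 [183 183 186  89  32  31  87 110  90 116 154]
 [183 183 187 108  28  32  88 111 180 198 204]
 [182 182 185 168  50  28  86 110 110 115 154]
 [181 181 183 185 150 119 116 116 108 113 113]
 [183 183 185 179 187 153 210 243 121 118 117]
 [184 198 235 238 221 183 157 146 104 109 114]
 [243 240 222 243 240 239 240 248 185 146 114]
 [234 242 245 246 245 244 241 240 238 243 246]
 [247 247 245 241 242 245 246 244 242 241 240]
 [248 248 246 246 246 244 243 244 246 245 242]
 [248 248 249 248 247 245 244 243 244 245 246]
 [247 249 248 246 247 248 247 245 243 243 245]
 [135 187 232 247 249 246 246 247 248 244 225]
 [127 124 126 136 190 235 238 229 228 225 227]
 [136 134 125 123 124 123 130 170 207 225 227]
 [135 134 131 129 133 124 122 122 121 133 170]]
scene 50 [(201, [332.0, 192.0]), (214, [332.0, 187.0]), (221, [332.0, 184.0]), (240, [332.0, 177.0])]
[
[... 2183 characters left out ...]
 180 179 124  67  98 106 119 179 182 182]
 [179 179 181 124  66  98 107 144 181 182 182]
 [180 180 180 143  76 100 145 175 181 181 180]
 [179 179 180 176 137 132 168 181 181 182 180]
 [180 179 179 179 178 178 181 181 185 189 192]
 [197 182 179 180 179 177 188 221 226 229 232]
 [218 212 182 160 172 169 165 213 235 237 237]
 [220 219 213 166 149 167 157 156 217 237 239]
 [224 220 219 218 182 146 162 142 160 221 238]
 [227 224 221 221 220 191 153 167 148 167 226]
 [230 227 224 223 222 222 207 161 162 150 172]
 [229 229 227 223 222 225 226 213 172 164 147]
 [230 230 228 226 224 223 224 226 221 183 163]
 [226 229 228 227 224 220 222 226 226 223 195]
 [207 211 217 216 214 212 214 222 226 227 225]]
```

The shut tips sit about 25 mm short of where the reported TCP puts them, and the open tips in the first pictures show the same. I'll treat the real grasp point as 25 mm behind the reported TCP along tool z. I'll back off a little, open, go deeper and close.

Request:
carry_out([
  [[0,0.02,-0.2],[0,0,0],-0.25],
  [[0,0,0],[0,0,0],-0.25],
  [[0,0,0],[0,0,0],-0.25],
  [[0,0,0],[0,0,0],-0.25],
  [[0,0,0.12],[0,0,0],-0.25],
  [[0,0,0.12],[0,0,0],-0.25],
  [[0,0,0.12],[0,0,0],-0.25],
  [[0,0,0],[0,0,0],-0.25],
])

```text
t: 3.33
ee_pos: [563.4, 58.4, 75.6]
orientation: [2.972, 0.008, 1.663]
force: [-0.3, 0.6, -1.0]
gripper_width: 32.1
gripper_force: 0.0
```

Request:
carry_out([
  [[0,0,0],[0,0,0],-1],
  [[0,0,0],[0,0,0],-1],
  [[0,0,0],[0,0,0],-1],
  [[0,0,0],[0,0,0],-1],
], force=25)

```text
t: 3.67
ee_pos: [563.6, 58.3, 79.1]
orientation: [2.97, 0.008, 1.663]
force: [-4.3, -0.8, -1.1]
gripper_width: 8.9
gripper_force: 24.7
```

```bash
python3 - <<'E'
from h import *
z=lambda l:pose(l)[:,2]
for ths,ls in((np.linspace(0,.66,17),np.radians(np.linspace(10,22,17))),):
    for i in range(16):
        a,b=[binp(-44,0,82,ths[j])+17*z(ls[j]) for j in(i,i+1)]
        print(round(ths[i+1],3),*step(a,pose(ls[i]),b,pose(ls[i+1]),False))
print(b,now()[0])
E
```

```text
0.041 turn [-0.017 -0.    -0.   ] shift [-0.    -0.042  0.016]
0.082 turn [-0.017  0.    -0.   ] shift [ 0.    -0.042  0.017]
0.124 turn [-0.017 -0.     0.   ] shift [-0.    -0.042  0.018]
0.165 turn [-0.017 -0.    -0.   ] shift [ 0.    -0.041  0.02 ]
0.206 turn [-0.017  0.    -0.   ] shift [-0.    -0.04   0.021]
0.248 turn [-0.017 -0.     0.   ] shift [ 0.    -0.04   0.022]
0.289 turn [-0.017  0.     0.   ] shift [-0.    -0.039  0.023]
0.33 turn [-0.017 -0.    -0.   ] shift [-0.    -0.038  0.024]
0.371 turn [-0.017 -0.    -0.   ] shift [ 0.    -0.038  0.026]
0.413 turn [-0.017  0.     0.   ] shift [-0.    -0.037  0.027]
0.454 turn [-0.017  0.     0.   ] shift [-0.    -0.036  0.028]
0.495 turn [-0.017  0.     0.   ] shift [ 0.    -0.035  0.029]
0.536 turn [-0.017 -0.     0.   ] shift [-0.    -0.035  0.03 ]
0.578 turn [-0.017  0.    -0.   ] shift [-0.    -0.034  0.031]
0.619 turn [-0.017  0.     0.   ] shift [-0.    -0.033  0.032]
0.66 turn [-0.017 -0.    -0.   ] shift [ 0.    -0.032  0.033]
[528.169  54.733  37.04 ] [563.632  58.341  79.108]
```

Request:
carry_out([
  [[0,-0.042,0.016],[-0.017,0,0],-1],
  [[0,-0.042,0.017],[-0.017,0,0],-1],
  [[0,-0.042,0.018],[-0.017,0,0],-1],
  [[0,-0.041,0.02],[-0.017,0,0],-1],
], force=30)

```text
t: 4.0
ee_pos: [556.6, 57.7, 74.6]
orientation: [2.901, 0.008, 1.663]
force: [8.7, 0.1, 1.9]
gripper_width: 8.7
gripper_force: 29.7
```

Request:
carry_out([
  [[0,-0.04,0.021],[-0.017,0,0],-1],
  [[0,-0.04,0.022],[-0.017,0,0],-1],
  [[0,-0.039,0.023],[-0.017,0,0],-1],
  [[0,-0.038,0.024],[-0.017,0,0],-1],
])

```text
t: 4.33
ee_pos: [546.7, 56.8, 66.5]
orientation: [2.846, 0.008, 1.663]
force: [1.6, 2.1, 9.7]
gripper_width: 8.8
gripper_force: 30.2
```

Request:
carry_out([
  [[0,-0.038,0.026],[-0.017,0,0],-1],
  [[0,-0.037,0.027],[-0.017,0,0],-1],
  [[0,-0.036,0.028],[-0.017,0,0],-1],
  [[0,-0.035,0.029],[-0.017,0,0],-1],
])

```text
t: 4.67
ee_pos: [537.5, 55.9, 55.1]
orientation: [2.794, 0.008, 1.663]
force: [-2.1, 2.4, 11.2]
gripper_width: 8.4
gripper_force: 30.8
```

Request:
carry_out([
  [[0,-0.035,0.03],[-0.017,0,0],-1],
  [[0,-0.034,0.031],[-0.017,0,0],-1],
  [[0,-0.033,0.032],[-0.017,0,0],-1],
  [[0,-0.032,0.033],[-0.017,0,0],-1],
  [[0,0,0],[0,0,0],-1],
  [[0,0,0],[0,0,0],-1],
])

```text
t: 5.17
ee_pos: [528.8, 55.2, 39.2]
orientation: [2.747, 0.008, 1.663]
force: [-3.0, 2.4, 6.1]
gripper_width: 8.3
gripper_force: 30.9
```

```bash
python3 - <<'E'
from h import *
p,R,o=now();print(p,R[:,2],o["force"],o["gripper_width"])
b=p-17*R[:,2]; r=b-H; print('bar rel hinge',r@cx,r@cy,r[2],'theta',np.arctan2(-r@cx,r[2])-np.arctan2(44,82))
E
```

```text
[528.772  55.174  39.171] [ 0.383  0.028 -0.923] [-2.973  2.434  6.054] 8.306896809849706
bar rel hinge -84.55689657324929 0.5033887506350692 39.86604179172692 theta 0.6377463083019941
```

Request:
carry_out([
  [[0,-0.032,0.033],[-0.017,0,0],-1],
  [[0,-0.02,0.022],[-0.017,0,0],-1],
  [[0,0,0],[0,0,0],-1],
  [[0,0,0],[0,0,0],-0.25],
  [[0,0,0],[0,0,0],-0.25],
  [[0,0,0],[0,0,0],-0.25],
  [[0,0,0],[0,0,0],-0.25],
])

```text
t: 5.75
ee_pos: [525.7, 54.3, 31.0]
orientation: [2.726, 0.009, 1.663]
force: [0.6, -0.2, 0.5]
gripper_width: 32.1
gripper_force: 0.0
```

Request:
carry_out([
  [[0,0,-0.2],[0,0,0],-0.25],
  [[0,0,-0.3],[0,0,0],-0.25],
  [[0,0,-0.4],[0,0,0],0],
  [[0,0,-0.4],[0,0,0],0.7],
  [[0,0,-0.4],[0,0,0],0.7],
  [[0,0,-0.4],[0,0,0],0.7],
  [[0,0,0],[0,0,0],0.7],
  [[0,0,0],[0,0,0],0.7],
])

```text
t: 6.42
ee_pos: [458.7, 49.3, 187.8]
orientation: [2.72, 0.009, 1.663]
force: [-0.2, -0.7, -1.0]
gripper_width: 72.6
gripper_force: 0.0
```

```bash
python3 - <<'E'
from h import *
f=snap("wrist");p,R,o=now();print(p,R[:,2],o["force"],o["gripper_width"])
g=snap("scene");d=snap("side")
th=.67
for n,c in(("w",f),("s",g),("d",d)):
    print(n,'bar',proj(c,binp(-44,48,82,th)),proj(c,binp(-44,-48,82,th)),'lids',proj(c,binp(41,51,90,th)),proj(c,binp(41,-51,90,th)))
W=f["pixels"];a=cv2.resize(W,(520,390),interpolation=cv2.INTER_AREA)
b=cv2.resize(g["pixels"][170:290,240:380],(280,240));c=cv2.resize(d["pixels"][170:290,260:380],(280,280))
im=np.zeros((520,800,3),np.uint8);im[:390,:520]=a;im[:240,520:]=b;im[240:520,520:]=c
cv2.imwrite('pics/q4.png',im[:,:,::-1]);cv2.imwrite('pics/wfull.png',W[:,:,::-1])
E
```

```text
[458.222  49.329 185.301] [ 0.404  0.029 -0.914] [-0.419  1.39  -0.418] 72.3007968126783
w bar [321.005 164.08 ] [320.43  266.947] lids [423.819 164.202] [412.611 283.105]
s bar [265.723 250.273] [292.81  262.013] lids [281.472 221.052] [310.689 232.01 ]
d bar [277.13  244.601] [291.208 262.662] lids [297.914 219.029] [314.57  236.458]
```

View pics/q4.png

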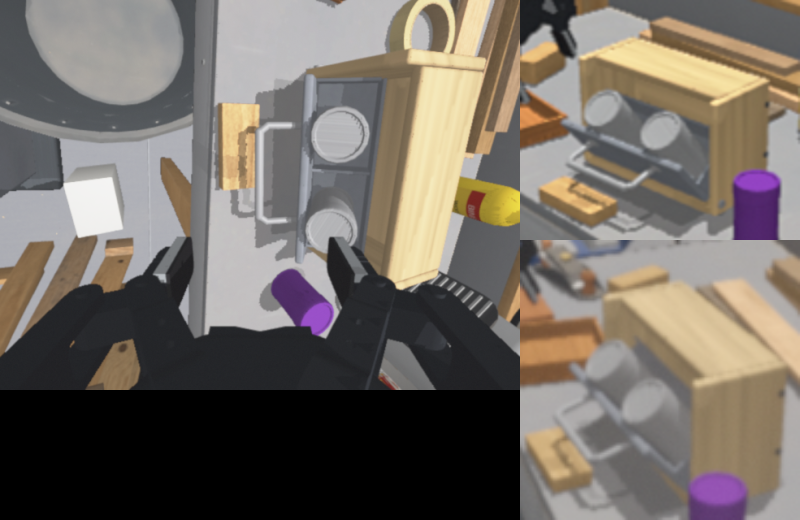

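The bin is well forward, with the tins' lids at wrist (418,166) and (407,284), 5 px from the model, and the offcut is untouched. The purple tin at (370,370) is left alone. Next come the tin grasps.

```bash
cat >> h.py <<'E'
TH=.67
def tgt(y,h,x=39,th=TH): return binp(x,y,6+h,th)   # reported TCP target
E
python3 - <<'E'
from h import *
f=load("wrist");n=binp(0,0,1,TH)-H
for u,v in((418.5,166),(407.5,284)):
    o,d=ray(f,u,v);P=o+d*((binp(0,0,90,TH)-o)@n)/(d@n);r=P-H
    x,z=r@cx,r[2];print('bin coords',x*np.cos(TH)+z*np.sin(TH),r@cy,-x*np.sin(TH)+z*np.cos(TH))
p,R,o=now();print(o["joint_pos"])
R1=pose(TH,-np.pi/2)
print(Ro.from_matrix(R.T@pose(TH)).as_rotvec()/(np.pi/4))
for s in(51,-51):
  q=tgt(s,118);print(q,*step(p,R,q,R1))
E
```

```text
bin coords 37.11150449677652 49.5003416995693 89.99999999999898
bin coords 36.772595758707226 -52.36522353107154 89.99999999999827
[ 0.016 -0.718  2.     0.023  1.447 -0.076]
[-0.327  0.009  0.005]
[555.554 108.493 136.412] turn [-0.264 -0.249 -1.983] shift [-0.647  0.623  1.254]
[564.976   6.929 136.412] turn [-0.264 -0.249 -1.983] shift [-0.647 -0.652  1.254]
```

Request:
carry_out([
  [[0,0.28,0],[-0.109,0,0],0.7],
  [[0,0.28,0],[-0.109,0,0],0.7],
  [[0,0.28,0],[-0.109,0,0],0.7],
  [[0,0,0],[0,0,-0.14],0.7],
  [[0,0,0],[0,0,-0.14],0.7],
  [[0,0,0],[0,0,-0.14],0.7],
  [[0,0,0],[0,0,-0.14],0.7],
  [[0,0,0],[0,0,-0.14],0.7],
])

```text
t: 7.23
ee_pos: [516.2, 55.1, 214.2]
orientation: [2.554, 0.34, 2.117]
force: [-0.0, 0.7, 0.3]
gripper_width: 72.3
gripper_force: 0.0
```

Request:
carry_out([
  [[0,0,0],[0,0,-0.14],0.7],
  [[0,0,0],[0,0,-0.14],0.7],
  [[0,0,0],[0,0,-0.14],0.7],
  [[0,0,0],[0,0,-0.14],0.7],
  [[0,0,0],[0,0,-0.14],0.7],
  [[0,0,0],[0,0,-0.14],0.7],
  [[0,0,0],[0,0,-0.14],0.7],
  [[0,0,0],[0,0,-0.14],0.7],
])

```text
t: 7.9
ee_pos: [516.2, 55.1, 214.2]
orientation: [3.045, 0.663, 3.067]
force: [0.3, -0.2, -1.1]
gripper_width: 72.6
gripper_force: 0.0
```

```bash
python3 - <<'E'
from h import *
p,R,o=now();print(p,o["joint_pos"])
R1=pose(TH,-np.pi/2)
for h in(118,35):
  q=tgt(50,h,38);print(q,*step(p,R,q,R1))
E
```

```text
[516.22   55.069 214.173] [ 0.011 -0.783  2.062  0.047  1.196 -1.521]
[554.866 107.425 135.791] turn [-0.008 -0.001 -0.167] shift [0.184 0.607 1.104]
[606.188 112.186  70.734] turn [-0.008 -0.001 -0.167] shift [0.184 0.607 2.142]
```

Request:
carry_out([
  [[0,0,0],[-0.008,0,-0.12],0.75],
  [[0,0,0],[0,0,-0.047],0.75],
  [[0.09,0.3,0],[0,0,0],0.75],
  [[0.094,0.307,0],[0,0,0],0.75],
  [[0,0,0.37],[0,0,0],0.75],
  [[0,0,0.37],[0,0,0],0.75],
  [[0,0,0.36],[0,0,0],0.75],
  [[0,0,0],[0,0,0],0.75],
])

```text
t: 8.57
ee_pos: [553.7, 107.5, 128.7]
orientation: [3.139, 0.66, -3.055]
force: [-0.5, -0.8, -1.0]
gripper_width: 74.8
gripper_force: 0.0
```

```bash
python3 - <<'E'
from h import *
p,R,o=now();print(p,R[:,2],o["force"],o["gripper_width"])
R1=pose(TH,-np.pi/2)
print(*step(p,R,tgt(50,35,38),R1))
f=snap("wrist");c=[proj(f,tgt(50,84,38)),proj(f,p-6*R[:,2])];print(c)
W=f["pixels"];g=cv2.GaussianBlur(cv2.cvtColor(W,cv2.COLOR_RGB2GRAY),(5,5),1)
print(g[int(c[0][1]),int(c[0][0])-130:int(c[0][0])+130:5])
cs,_=cv2.findContours(cv2.dilate(cv2.Canny(g,30,80),np.ones((3,3))),cv2.RETR_LIST,cv2.CHAIN_APPROX_NONE)
for k in cs:
    if len(k)>80:
        e=cv2.fitEllipse(k)
        if e[1][0]>.6*e[1][1] and 50<e[1][1]<220 and abs(cv2.contourArea(cv2.convexHull(k))/(np.pi/4*e[1][0]*e[1][1])-1)<.08: print(np.round(e[0]),np.round(e[1]))
E
```

```text
[553.661 107.47  128.692] [ 0.61   0.056 -0.79 ] [-0.55  -0.785 -0.997] 74.8477111110398
turn [-0.001 -0.013 -0.006] shift [-0.067 -0.002  0.977]
[array([319.495, 277.037]), array([319.647, 296.155])]
[130 128 129 107 107 106 107 107 107 107 107 107 106 104  84  98 105 192
 162 204 200 200 200 197 205 203 203 205 202 202 207 205 206 196 180 165
 103 104 106  85  88 105 110 106 115 134 132 129 142 141 139 139]
[135. 404.] [44. 53.]
[599. 288.] [33. 50.]
[316. 268.] [73. 80.]
[137. 268.] [69. 84.]
[198. 267.] [112. 153.]
[327. 264.] [ 93. 127.]
[583. 169.] [130. 190.]
```

Request:
carry_out([
  [[-0.03,-0.01,0.2],[0,-0.013,0],0.75],
  [[0,0,0.2],[0,0,0],0.75],
  [[0,0,0.2],[0,0,0],0.75],
  [[0,0,0],[0,0,0],0.75],
])

```text
t: 8.95
ee_pos: [586.7, 109.3, 100.1]
orientation: [3.138, 0.679, -3.056]
force: [-0.7, 0.3, -0.8]
gripper_width: 75.1
gripper_force: 0.0
```

Request:
carry_out([
  [[0,0,0.18],[0,0,0],0.75],
  [[0,0,0.18],[0,0,0],0.75],
  [[0,0,0],[0,0,0],0.75],
])

```text
t: 9.2
ee_pos: [604.9, 111.1, 79.3]
orientation: [3.138, 0.681, -3.056]
force: [-0.3, 0.3, -0.7]
gripper_width: 74.8
gripper_force: 0.0
```

Request:
carry_out([
  [[0,0,0],[0,0,0],0.2],
  [[0,0,0],[0,0,0],0.2],
  [[0,0,0],[0,0,0],0.2],
  [[0,0,0],[0,0,0],0.2],
], force=40)

```text
t: 9.53
ee_pos: [605.4, 111.2, 82.3]
orientation: [3.138, 0.685, -3.056]
force: [-5.5, -1.2, 3.2]
gripper_width: 54.9
gripper_force: 42.7
```

Request:
carry_out([
  [[0,0,-0.08],[0,0,0],0.2],
  [[0,0,-0.12],[0,0,0],0.2],
  [[0,0,-0.2],[0,0,0],0.2],
  [[0,0,-0.25],[0,0,0],0.2],
  [[0,0,-0.25],[0,0,0],0.2],
  [[0,0,-0.3],[0,0,0],0.2],
  [[0,0,-0.3],[0,0,0],0.2],
  [[0,0,0],[0,0,0],0.2],
])

```text
t: 10.2
ee_pos: [528.9, 104.6, 178.3]
orientation: [3.137, 0.688, -3.056]
force: [-0.4, 0.8, -4.1]
gripper_width: 55.1
gripper_force: 45.1
```

Request:
carry_out([
  [[0,0,0],[0,0,0],0.2],
  [[0,0,0],[0,0,0],0.2],
  [[0,0,0],[0,0,0],0.2],
])

```text
t: 10.45
ee_pos: [529.3, 104.3, 171.1]
orientation: [3.138, 0.679, -3.056]
force: [0.1, -0.3, -5.7]
gripper_width: 55.2
gripper_force: 45.0
```

```bash
python3 - <<'E'
from h import *
for i in range(4): snap("wrist"); p,R,o=now();print(p,o["force"],o["moment"],o["gripper_width"],o["joint_pos"])
print(*step(p,R,np.array([572,322,230.]),pose(0,-np.pi/2,YAW)))
print(*step(p,R,np.array([565,-346,230.]),pose(0,-np.pi/2,YAW)))
E
```

```text
[529.396 104.255 171.174] [ 0.104  0.162 -5.953] [-0.095  0.93   0.036] 55.053187926823675 [ 0.159 -0.726  2.111 -0.048  1.079 -1.491]
[529.546 104.25  171.459] [ 0.55  -0.146 -6.708] [-0.054  0.846  0.008] 54.80846719090979 [ 0.159 -0.726  2.11  -0.048  1.079 -1.491]
[529.689 104.275 171.906] [-0.183 -0.194 -5.536] [-0.068  0.944 -0.016] 54.90054122295605 [ 0.159 -0.726  2.11  -0.048  1.079 -1.491]
[529.801 104.272 172.353] [-0.491  0.817 -6.721] [-0.061  0.937 -0.004] 55.05459107283896 [ 0.159 -0.726  2.109 -0.048  1.079 -1.491]
turn [ 0.001  0.867 -0.007] shift [-0.777  2.661 -0.721]
turn [ 0.001  0.867 -0.007] shift [ 0.082 -5.645 -0.721]
```

Lifting it shows about 6 N, so this is the full tin and goes to the square tray.

Request:
carry_out([
  [[0,0,0],[0,0.12,0],0.2],
  [[0,0,0],[0,0.13,0],0.2],
  [[0,0,0],[0,0.13,0],0.2],
  [[0,0,0],[0,0.13,0],0.2],
  [[0,0,0],[0,0.13,0],0.2],
  [[0,0,-0.1],[0,0.13,0],0.2],
  [[0,0,-0.2],[0,0.097,0],0.2],
  [[0,0,-0.25],[0,0,0],0.2],
], force=60)

```text
t: 11.32
ee_pos: [528.9, 103.8, 214.0]
orientation: [3.139, -0.007, -3.054]
force: [-0.9, -0.4, -6.4]
gripper_width: 54.0
gripper_force: 66.2
```

Request:
carry_out([
  [[-0.05,0.15,0],[0,0,0],0.2],
  [[-0.1,0.3,0],[0,0,0],0.2],
  [[-0.1,0.35,0],[0,0,0],0.2],
  [[-0.1,0.35,0],[0,0,0],0.2],
  [[-0.1,0.3,0],[0,0,0],0.2],
  [[-0.05,0.2,0],[0,0,0],0.2],
  [[0,0.1,0],[0,0,0],0.2],
  [[0,0,0],[0,0,0],0.2],
])

```text
t: 11.98
ee_pos: [554.5, 248.8, 217.4]
orientation: [3.138, 0.002, -3.051]
force: [0.4, -0.8, -5.8]
gripper_width: 54.6
gripper_force: 66.5
```

```bash
python3 - <<'E'
from h import *
f=snap("wrist");p,R,o=now();print(p,R[:,2],o["force"],o["gripper_width"])
W=f["pixels"];cv2.imwrite('pics/wtray.png',W[:,:,::-1])
hsv=cv2.cvtColor(W,cv2.COLOR_RGB2HSV);m=cv2.inRange(hsv,(5,120,60),(18,255,255))
cs,_=cv2.findContours(m,cv2.RETR_EXTERNAL,cv2.CHAIN_APPROX_SIMPLE)
for k in sorted(cs,key=cv2.contourArea)[-4:]:
    a=cv2.approxPolyDP(cv2.convexHull(k),6,True)[:,0];print(cv2.contourArea(k),a.tolist(),[onz(f,*q,30)[:2].round().tolist() for q in a])
print('sq px',proj(f,[572,322,30]))
E
```

```text
[554.648 247.327 217.784] [ 0.002  0.002 -1.   ] [ 0.208 -1.105 -5.823] 54.094003415055504
2.5 [[43, 12]] [[405.0, -5.0]]
489.5 [[529, 318], [539, 315], [556, 327], [558, 340], [539, 338]] [[659.0, 495.0], [654.0, 505.0], [667.0, 528.0], [684.0, 536.0], [683.0, 513.0]]
5818.0 [[482, 204], [588, 213], [574, 263], [479, 258], [472, 247]] [[536.0, 412.0], [535.0, 522.0], [590.0, 525.0], [593.0, 422.0], [582.0, 412.0]]
10493.0 [[351, 164], [470, 191], [434, 298], [389, 284], [342, 205]] [[508.0, 275.0], [524.0, 397.0], [644.0, 384.0], [632.0, 332.0], [550.0, 271.0]]
sq px [388.524 230.598]
```

Request:
carry_out([
  [[-0.11,0.25,0],[0,0,0],0.2],
  [[-0.11,0.32,0],[0,0,0],0.2],
  [[-0.11,0.27,0],[0,0,0],0.2],
  [[0,0.12,0],[0,0,0],0.2],
  [[0,0,0.25],[0,0,0],0.2],
  [[0,0,0.4],[0,0,0],0.2],
  [[0,0,0.4],[0,0,0],0.2],
  [[0,0,0.3],[0,0,0],0.2],
])

```text
t: 12.7
ee_pos: [574.1, 324.2, 107.9]
orientation: [3.14, 0.001, -3.055]
force: [0.5, 0.0, -6.5]
gripper_width: 54.4
gripper_force: 66.7
```

Request:
carry_out([
  [[0,0,0.25],[0,0,0],0.2],
  [[0,0,0.1],[0,0,0],0.2],
  [[0,0,0.1],[0,0,0],0.2],
  [[0,0,0],[0,0,0],0.2],
  [[0,0,0],[0,0,0],0.2],
])

```text
t: 13.12
ee_pos: [575.3, 326.0, 76.0]
orientation: [3.138, 0.004, -3.054]
force: [-0.2, -0.6, -5.6]
gripper_width: 54.2
gripper_force: 66.6
```

```bash
python3 - <<'E'
from h import *
p,R,o=now();print(p,R[:,2],o["force"],o["gripper_width"])
f=snap("wrist")
hsv=cv2.cvtColor(f["pixels"],cv2.COLOR_RGB2HSV);m=cv2.inRange(hsv,(5,120,60),(18,255,255))
cs,_=cv2.findContours(m,cv2.RETR_EXTERNAL,cv2.CHAIN_APPROX_SIMPLE)
for k in sorted(cs,key=cv2.contourArea)[-2:]:
    a=cv2.approxPolyDP(cv2.convexHull(k),6,True)[:,0];print(cv2.contourArea(k),[onz(f,*q,30)[:2].round().tolist() for q in a])
E
```

```text
[575.297 325.985  76.018] [ 0.004  0.004 -1.   ] [-0.228 -0.558 -5.57 ] 54.21053990012967
15728.0 [[536.0, 412.0], [534.0, 514.0], [560.0, 524.0], [589.0, 524.0], [592.0, 421.0], [582.0, 413.0]]
18093.5 [[511.0, 278.0], [524.0, 398.0], [599.0, 390.0], [610.0, 267.0]]
```

Request:
carry_out([
  [[0,0,0.08],[0,0,0],0.2],
  [[0,0,0.08],[0,0,0],0.2],
  [[0,0,0],[0,0,0],0.2],
])

```text
t: 13.42
ee_pos: [574.2, 326.1, 60.5]
orientation: [3.139, 0.001, -3.053]
force: [-0.7, 0.1, -7.3]
gripper_width: 54.7
gripper_force: 66.6
```

Request:
carry_out([
  [[0,0,0.05],[0,0,0],0.2],
  [[0,0,0],[0,0,0],0.2],
  [[0,0,0],[0,0,0],0.2],
])

```text
t: 13.67
ee_pos: [574.5, 326.2, 57.4]
orientation: [3.139, 0.002, -3.053]
force: [-1.0, -0.3, -6.2]
gripper_width: 54.4
gripper_force: 66.6
```

Request:
carry_out([
  [[0,0,0.03],[0,0,0],0.2],
  [[0,0,0],[0,0,0],0.2],
  [[0,0,0],[0,0,0],0.2],
])

```text
t: 13.92
ee_pos: [574.7, 326.3, 55.3]
orientation: [3.139, 0.003, -3.053]
force: [-0.3, -0.8, -5.6]
gripper_width: 54.6
gripper_force: 66.6
```

Request:
carry_out([
  [[0,0,0.03],[0,0,0],0.2],
  [[0,0,0],[0,0,0],0.2],
  [[0,0,0],[0,0,0],0.2],
])

```text
t: 14.17
ee_pos: [574.6, 326.3, 52.8]
orientation: [3.139, 0.002, -3.053]
force: [0.1, 0.1, -4.4]
gripper_width: 54.2
gripper_force: 66.6
```

Request:
carry_out([
  [[0,0,0.03],[0,0,0],0.2],
  [[0,0,0],[0,0,0],0.2],
  [[0,0,0],[0,0,0],0.2],
])

```text
t: 14.42
ee_pos: [574.6, 326.2, 50.3]
orientation: [3.139, 0.002, -3.054]
force: [0.9, 0.3, -5.7]
gripper_width: 54.4
gripper_force: 66.6
```

Request:
carry_out([
  [[0,0,0.03],[0,0,0],0.2],
  [[0,0,0],[0,0,0],0.2],
  [[0,0,0],[0,0,0],0.2],
])

```text
t: 14.67
ee_pos: [575.3, 326.5, 49.1]
orientation: [3.138, 0.004, -3.054]
force: [0.8, 0.7, -0.5]
gripper_width: 54.0
gripper_force: 66.9
```

Contact at 49 mm, with the weight off the wrist. Releasing.

Request:
carry_out([
  [[0,0,0.01],[0,0,0],0.2],
  [[0,0,0],[0,0,0],0.55],
  [[0,0,0],[0,0,0],0.75],
  [[0,0,0],[0,0,0],0.75],
  [[0,0,0],[0,0,0],0.75],
  [[0,0,-0.1],[0,0,0],0.75],
  [[0,0,-0.3],[0,0,0],0.75],
  [[0,0,-0.4],[0,0,0],0.75],
])

```text
t: 15.33
ee_pos: [572.9, 325.3, 108.8]
orientation: [3.141, -0.004, -3.053]
force: [0.4, 0.1, 0.7]
gripper_width: 74.9
gripper_force: 0.0
```

Request:
carry_out([
  [[0,0,-0.4],[0,0,0],0.75],
  [[0,0,-0.4],[0,0,0],0.75],
  [[0,0,-0.4],[0,0,0],0.75],
  [[0,0,0],[0,0,0],0.75],
])

```text
t: 15.67
ee_pos: [576.2, 326.8, 217.7]
orientation: [3.134, 0.015, -3.053]
force: [1.1, 0.6, 1.5]
gripper_width: 74.9
gripper_force: 0.0
```

```bash
python3 - <<'E'
from h import *
p,R,o=now();print(p,o["force"],o["gripper_width"])
g=snap("scene");d=snap("side");f=snap("wrist")
for n,c in(("s",g),("d",d)): print(n,proj(c,[574.5,326,90]))
cv2.imwrite('pics/s5.png',g["pixels"][:,:,::-1])
q=tgt(-52,118,38)+12*cx
for t in(q,):print(q,*step(p,R,t,pose(TH,-np.pi/2)),'| pre-turn shift',R.T@(np.array([530,5,205])-p)/80)
E
```

```text
[576.228 326.777 217.725] [1.05  0.589 1.453] 74.94136431591403
s [232.934 206.224]
d [275.056 194.816]
[576.237   6.969 135.791] turn [ 0.008 -0.834 -0.009] shift [ 0.925 -3.981  0.574] | pre-turn shift [ 0.932 -3.957  0.113]
```

Request:
carry_out([
  [[0.2,-0.2,0],[0,0,0],0.75],
  [[0.2,-0.4,0],[0,0,0],0.75],
  [[0.2,-0.45,0],[0,0,0],0.75],
  [[0.2,-0.45,0],[0,0,0],0.75],
  [[0.13,-0.45,0],[0,0,0],0.75],
  [[0,-0.45,0],[0,0,0],0.75],
  [[0,-0.45,0],[0,0,0],0.75],
  [[0,-0.45,0],[0,0,0],0.75],
])

```text
t: 16.48
ee_pos: [522.3, 54.7, 204.4]
orientation: [3.138, -0.0, -3.053]
force: [1.7, -0.4, 0.7]
gripper_width: 74.9
gripper_force: 0.0
```

Request:
carry_out([
  [[0,-0.36,0],[0,0,0],0.75],
  [[0,-0.3,0],[0,-0.12,0],0.75],
  [[0,0,0],[0,-0.145,0],0.75],
  [[0,0,0],[0,-0.145,0],0.75],
  [[0,0,0],[0,-0.145,0],0.75],
  [[0,0,0],[0,-0.145,0],0.75],
  [[0,0,0],[0,-0.145,0],0.75],
  [[0,0,0],[0,0,0],0.75],
])

```text
t: 17.15
ee_pos: [523.5, 3.9, 196.6]
orientation: [3.135, 0.659, -3.058]
force: [-0.2, -0.3, -3.9]
gripper_width: 74.7
gripper_force: 0.0
```

```bash
python3 - <<'E'
from h import *
p,R,o=now();print(p,o["force"],o["orientation"])
R1=pose(.683,-np.pi/2)
g=np.array([605.4,111.2,81])-102*cy
print(*step(p,R,g-80*R1[:,2],R1)); f=snap("scene");cv2.imwrite('pics/s6.png',f["pixels"][:,:,::-1])
E
```

```text
[523.515   3.927 196.611] [-0.164 -0.324 -3.921] [ 3.135  0.659 -3.058]
turn [ 0.001 -0.03  -0.009] shift [ 0.025 -0.034  0.842]
```

Request:
carry_out([
  [[0.02,-0.03,0],[0,-0.03,-0.009],0.75],
  [[0,0,0.3],[0,0,0],0.75],
  [[0,0,0.3],[0,0,0],0.75],
  [[0,0,0.24],[0,0,0],0.75],
  [[0,0,0],[0,0,0],0.75],
  [[0,0,0],[0,0,0],0.75],
])

```text
t: 17.7
ee_pos: [570.2, 5.4, 152.4]
orientation: [-3.141, 0.684, -3.047]
force: [1.2, 0.6, -0.0]
gripper_width: 74.5
gripper_force: 0.0
```

```bash
python3 - <<'E'
from h import *
R1=pose(.683,-np.pi/2);g=np.array([605.4,111.2,81])-102*cy
f=snap("wrist");p,R,o=now();print(p,o["force"],o["orientation"]);print(*step(p,R,g,R1))
W=f["pixels"];gr=cv2.GaussianBlur(cv2.cvtColor(W,cv2.COLOR_RGB2GRAY),(5,5),1)
cs,_=cv2.findContours(cv2.dilate(cv2.Canny(gr,30,80),np.ones((3,3))),cv2.RETR_LIST,cv2.CHAIN_APPROX_NONE)
for k in cs:
    if len(k)>80:
        e=cv2.fitEllipse(k)
        if e[1][0]>.6*e[1][1] and 50<e[1][1]<220 and abs(cv2.contourArea(cv2.convexHull(k))/(np.pi/4*e[1][0]*e[1][1])-1)<.08: print(np.round(e[0]),np.round(e[1]))
print(proj(f,tgt(-52,84,38)),proj(f,tgt(-52,84,43)))
E
```

```text
[570.391   5.305 154.024] [-0.158  0.097  0.349] [-3.14   0.687 -3.046]
turn [0.    0.006 0.003] shift [0.143 0.003 1.06 ]
[139. 434.] [ 71. 110.]
[137. 343.] [32. 51.]
[ 33. 286.] [57. 73.]
[317. 223.] [73. 79.]
[447. 217.] [ 80. 124.]
[126. 155.] [ 98. 118.]
[100.  94.] [46. 66.]
[340.  43.] [40. 65.]
[321.382 234.702] [321.34  242.648]
```

```bash
python3 - <<'E'
from h import *
for i in range(3):
    f=snap("wrist");p,R,o=now();n=R[:,2]
    o_,d=ray(f,317,223);L=tgt(-52,84,38)
    P=o_+d*((L-o_)@n)/(d@n)
    r=P-H;x,z=r@cx,r[2]
    print(p,'lid in tool',R.T@(P-p),'bin',x*np.cos(TH)+z*np.sin(TH),r@cy)
E
```

```text
[570.438   5.183 154.999] lid in tool [23.179 -1.502 44.958] bin 32.38393841768587 -54.81021881401441
[570.396   5.082 155.442] lid in tool [22.553 -1.537 45.309] bin 33.30966084329625 -54.95730417028631
[570.269   5.032 155.541] lid in tool [22.158 -1.587 45.456] bin 33.697291333718915 -55.04949057475851
```

Request:
carry_out([
  [[0.14,-0.02,0],[0,0,0],0.75],
  [[0.13,0,0],[0,0,0],0.75],
  [[0,0,0.15],[0,0,0],0.75],
  [[0,0,0.1],[0,0,0],0.75],
  [[0,0,0],[0,0,0],0.75],
  [[0,0,0],[0,0,0],0.75],
])

```text
t: 18.4
ee_pos: [566.0, 3.2, 124.6]
orientation: [-3.14, 0.69, -3.047]
force: [-0.5, 0.3, 0.7]
gripper_width: 74.8
gripper_force: 0.0
```

```bash
python3 - <<'E'
from h import *
f=snap("wrist");p,R,o=now();print(p,o["force"])
print('tcp in cam',np.array(f["R"])@p+f["t"])
for s in(-6,-25,20,40):print(s,proj(f,p+s*R[:,2]))
d=snap("side");g=snap("scene")
a=cv2.resize(f["pixels"][100:480,80:560],(480,380));b=cv2.resize(g["pixels"][150:290,180:380],(320,224));c=cv2.resize(d["pixels"][150:290,250:400],(320,299))
im=np.zeros((530,800,3),np.uint8);im[:380,:480]=a;im[:224,480:]=b;im[224:523,480:]=c
cv2.imwrite('pics/q5.png',im[:,:,::-1])
E
```

```text
[566.111   3.156 125.075] [-0.401  0.538 -0.881]
tcp in cam [ -0.126  26.696 166.677]
-6 [319.586 297.251]
-25 [319.549 318.21 ]
20 [319.624 275.214]
40 [319.647 261.901]
```

View pics/q5.png

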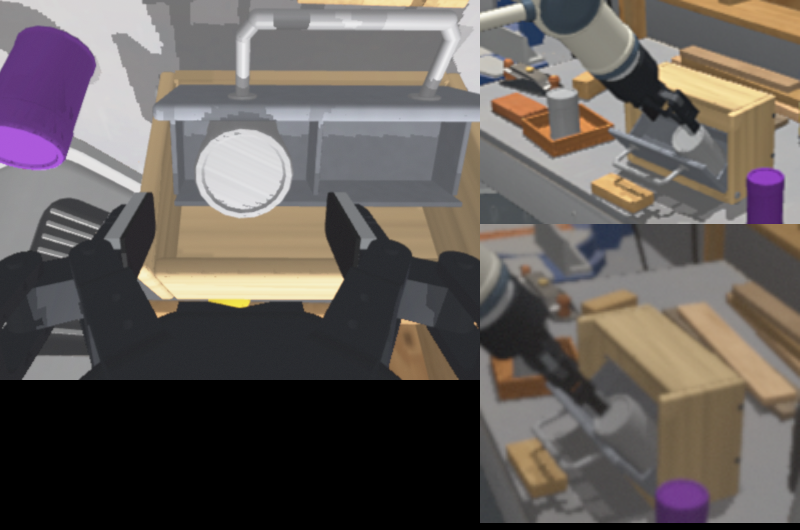

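The last picture shows the full tin upright in the square tray at scene (234,206). The second tin's lid is at wrist px (324,272), nearly on the tool axis (320,264) and between the open fingers. A small correction, then descend.

Request:
carry_out([
  [[-0.06,0.03,0.2],[0,0,0],0.75],
  [[0,0,0.2],[0,0,0],0.75],
  [[0,0,0.2],[0,0,0],0.75],
  [[0,0,0],[0,0,0],0.75],
])

```text
t: 18.88
ee_pos: [599.4, 8.9, 87.5]
orientation: [-3.141, 0.686, -3.047]
force: [-0.6, -0.0, -0.5]
gripper_width: 74.6
gripper_force: 0.0
```

Request:
carry_out([
  [[0,0,0.18],[0,0,0],0.75],
  [[0,0,0.16],[0,0,0],0.75],
  [[0,0,0],[0,0,0],0.75],
])

```text
t: 19.13
ee_pos: [616.6, 10.4, 67.8]
orientation: [-3.14, 0.687, -3.047]
force: [0.1, -1.3, -0.5]
gripper_width: 74.9
gripper_force: 0.0
```

Request:
carry_out([
  [[0,0,0],[0,0,0],0.2],
  [[0,0,0],[0,0,0],0.2],
  [[0,0,0],[0,0,0],0.2],
  [[0,0,0],[0,0,0],0.2],
], force=30)

```text
t: 19.47
ee_pos: [617.1, 10.2, 70.6]
orientation: [-3.139, 0.691, -3.047]
force: [-1.5, 0.3, 2.1]
gripper_width: 55.4
gripper_force: 31.7
```

Gripped at 55.4 mm. Lift and weigh it.

Request:
carry_out([
  [[0,0,-0.08],[0,0,0],0.2],
  [[0,0,-0.12],[0,0,0],0.2],
  [[0,0,-0.2],[0,0,0],0.2],
  [[0,0,-0.25],[0,0,0],0.2],
  [[0,0,-0.25],[0,0,0],0.2],
  [[0,0,-0.3],[0,0,0],0.2],
  [[0,0,-0.35],[0,0,0],0.2],
  [[0,0,0],[0,0,0],0.2],
])

```text
t: 20.13
ee_pos: [538.2, 2.7, 172.0]
orientation: [-3.137, 0.699, -3.045]
force: [-0.1, -0.4, 0.3]
gripper_width: 55.6
gripper_force: 32.8
```

Request:
carry_out([
  [[0,0,0],[0,0.12,0],0.2],
  [[0,0,0],[0,0.13,0],0.2],
  [[0,0,0],[0,0.13,0],0.2],
  [[0,0,0],[0,0.13,0],0.2],
  [[0,0,0],[0,0.13,0],0.2],
  [[0,0,-0.1],[0,0.13,0],0.2],
  [[0,0,-0.2],[0,0.1,0],0.2],
  [[0,0,-0.35],[0,0,0],0.2],
])

```text
t: 20.8
ee_pos: [535.2, 3.1, 211.4]
orientation: [3.142, -0.008, -3.048]
force: [0.5, 0.3, -2.9]
gripper_width: 55.2
gripper_force: 32.7
```

Request:
carry_out([
  [[0,0,-0.2],[0,0,0],0.2],
  [[0,0,0],[0,0,0],0.2],
  [[0,0,0],[0,0,0],0.2],
])

```text
t: 21.05
ee_pos: [535.7, 2.8, 233.0]
orientation: [-3.14, 0.008, -3.048]
force: [0.2, -0.5, -1.8]
gripper_width: 55.2
gripper_force: 32.7
```

```bash
python3 - <<'E'
from h import *
for i in range(3): snap("wrist");p,R,o=now();print(p,R[:,2],o["force"],o["gripper_width"])
g=np.array([617.1,10.2,69.]);r=g-H;x,z=r@cx,r[2];print('grasp h rep',-x*np.sin(TH)+z*np.cos(TH)-6, 'x',x*np.cos(TH)+z*np.sin(TH))
print(*step(p,R,np.array([566,-346,p[2]]),pose(0,-np.pi/2)))
E
```

```text
[535.104   2.819 231.698] [ 0.006 -0.001 -1.   ] [-0.03  -0.682 -1.102] 55.09852351352642
[534.731   2.835 231.034] [ 0.005 -0.001 -1.   ] [ 0.021 -0.156 -1.952] 55.16749538213541
[534.546   2.823 230.831] [ 0.004 -0.001 -1.   ] [ 0.079 -0.227 -0.566] 55.53208383978299
grasp h rep 32.74335199535228 x 38.055804463432345
turn [-0.001  0.005  0.001] shift [ 0.011 -4.378  0.   ]
```

About 1.2 N, so this is the empty tin and goes to the oblong tray.

Request:
carry_out([
  [[0,-0.2,0],[0,0,0],0.2],
  [[0,-0.4,0],[0,0,0],0.2],
  [[0,-0.45,0],[0,0,0],0.2],
  [[0,-0.45,0],[0,0,0],0.2],
  [[0,-0.45,0],[0,0,0],0.2],
  [[0,-0.45,0],[0,0,0],0.2],
  [[0,-0.45,0],[0,0,0],0.2],
  [[0,-0.35,0],[0,0,0],0.2],
], force=40)

```text
t: 21.87
ee_pos: [558.2, -254.5, 231.2]
orientation: [-3.141, 0.004, -3.049]
force: [0.9, 0.6, -1.4]
gripper_width: 55.1
gripper_force: 42.9
```

Request:
carry_out([
  [[0,-0.2,0],[0,0,0],0.2],
  [[0,0,0],[0,0,0],0.2],
  [[0,0,0],[0,0,0],0.2],
])

```text
t: 22.12
ee_pos: [560.3, -267.9, 231.9]
orientation: [3.141, 0.005, -3.049]
force: [-0.3, 0.8, -1.5]
gripper_width: 55.0
gripper_force: 42.9
```

```bash
python3 - <<'E'
from h import *
f=snap("wrist");p,R,o=now();print(p,o["force"],o["gripper_width"])
hsv=cv2.cvtColor(f["pixels"],cv2.COLOR_RGB2HSV);m=cv2.inRange(hsv,(5,120,60),(18,255,255))
cs,_=cv2.findContours(m,cv2.RETR_EXTERNAL,cv2.CHAIN_APPROX_SIMPLE)
for k in sorted(cs,key=cv2.contourArea)[-3:]:
    a=cv2.approxPolyDP(cv2.convexHull(k),6,True)[:,0];print(cv2.contourArea(k),a.tolist(),[onz(f,*q,30)[:2].round().tolist() for q in a])
E
```

```text
[ 560.542 -267.058  232.439] [ 0.199 -0.055 -1.319] 55.165349530178666
117.5 [[190, 408], [193, 421], [170, 469], [182, 410]] [[841.0, -409.0], [862.0, -406.0], [948.0, -439.0], [845.0, -420.0]]
357.0 [[27, 0], [37, 14], [30, 27], [11, 23], [12, 0]] [[400.0, -546.0], [410.0, -538.0], [421.0, -546.0], [420.0, -563.0], [401.0, -559.0]]
13087.0 [[298, 125], [310, 214], [255, 286], [225, 293], [192, 137]] [[483.0, -297.0], [572.0, -278.0], [661.0, -333.0], [673.0, -366.0], [504.0, -401.0]]
```

Request:
carry_out([
  [[-0.05,-0.35,0],[0,0,0],0.2],
  [[-0.05,-0.35,0],[0,0,0],0.2],
  [[0,-0.15,0],[0,0,0],0.2],
  [[0,0,0.2],[0,0,0],0.2],
  [[0,0,0.4],[0,0,0],0.2],
  [[0,0,0.4],[0,0,0],0.2],
  [[0,0,0.4],[0,0,0],0.2],
  [[0,0,0.2],[0,0,0],0.2],
])

```text
t: 22.83
ee_pos: [574.7, -332.0, 100.3]
orientation: [3.139, 0.002, -3.046]
force: [-0.4, -0.2, -1.9]
gripper_width: 55.0
gripper_force: 43.3
```

Request:
carry_out([
  [[0,0,0.2],[0,0,0],0.2],
  [[0,0,0],[0,0,0],0.2],
  [[0,0,0],[0,0,0],0.2],
  [[0,0,0],[0,0,0],0.2],
])

```text
t: 23.17
ee_pos: [576.8, -334.4, 91.2]
orientation: [-3.139, 0.008, -3.047]
force: [1.1, 0.7, -0.8]
gripper_width: 55.3
gripper_force: 43.3
```

```bash
python3 - <<'E'
from h import *
f=snap("wrist");p,R,o=now();print(p,o["force"],o["gripper_width"])
hsv=cv2.cvtColor(f["pixels"],cv2.COLOR_RGB2HSV);m=cv2.inRange(hsv,(5,120,60),(18,255,255))
cs,_=cv2.findContours(m,cv2.RETR_EXTERNAL,cv2.CHAIN_APPROX_SIMPLE)
for k in sorted(cs,key=cv2.contourArea)[-2:]:
    a=cv2.approxPolyDP(cv2.convexHull(k),6,True)[:,0];print(cv2.contourArea(k),a.tolist(),[onz(f,*q,30)[:2].round().tolist() for q in a])
E
```

```text
[ 577.026 -334.841   91.812] [-0.026  0.458 -0.445] 55.10862284902598
111.5 [[42, 25], [53, 28], [56, 41], [44, 38]] [[463.0, -499.0], [464.0, -493.0], [470.0, -492.0], [469.0, -499.0]]
23232.0 [[400, 102], [406, 297], [248, 285], [219, 122]] [[483.0, -297.0], [607.0, -272.0], [608.0, -381.0], [504.0, -402.0]]
```

Request:
carry_out([
  [[0,0,0.2],[0,0,0],0.2],
  [[0,0,0.2],[0,0,0],0.2],
  [[0,0,0.06],[0,0,0],0.2],
  [[0,0,0],[0,0,0],0.2],
  [[0,0,0],[0,0,0],0.2],
])

```text
t: 23.63
ee_pos: [576.6, -335.2, 53.7]
orientation: [-3.139, 0.007, -3.048]
force: [-0.2, -0.3, -0.3]
gripper_width: 55.7
gripper_force: 43.3
```

Request:
carry_out([
  [[0,0,0.04],[0,0,0],0.2],
  [[0,0,0],[0,0,0],0.2],
  [[0,0,0],[0,0,0],0.2],
])

```text
t: 23.88
ee_pos: [576.6, -335.3, 50.2]
orientation: [-3.139, 0.007, -3.048]
force: [-0.6, -0.1, -1.3]
gripper_width: 55.4
gripper_force: 43.3
```

Request:
carry_out([
  [[0,0,0.04],[0,0,0],0.2],
  [[0,0,0],[0,0,0],0.2],
  [[0,0,0],[0,0,0],0.2],
])

```text
t: 24.13
ee_pos: [576.2, -335.0, 45.9]
orientation: [-3.14, 0.006, -3.048]
force: [-1.1, 0.2, -1.6]
gripper_width: 55.3
gripper_force: 43.3
```

Request:
carry_out([
  [[0,0,0.03],[0,0,0],0.2],
  [[0,0,0],[0,0,0],0.2],
  [[0,0,0],[0,0,0],0.2],
])

```text
t: 24.38
ee_pos: [576.2, -335.0, 43.5]
orientation: [-3.14, 0.006, -3.048]
force: [-0.3, 0.5, -1.3]
gripper_width: 55.4
gripper_force: 43.3
```

Request:
carry_out([
  [[0,0,0.03],[0,0,0],0.2],
  [[0,0,0],[0,0,0],0.2],
  [[0,0,0],[0,0,0],0.2],
])

```text
t: 24.63
ee_pos: [576.2, -335.0, 41.1]
orientation: [-3.14, 0.006, -3.048]
force: [0.6, -0.5, -0.6]
gripper_width: 55.1
gripper_force: 43.3
```

Request:
carry_out([
  [[0,0,0.03],[0,0,0],0.2],
  [[0,0,0],[0,0,0],0.2],
  [[0,0,0],[0,0,0],0.2],
])

```text
t: 24.88
ee_pos: [576.2, -335.0, 38.7]
orientation: [-3.14, 0.006, -3.048]
force: [-0.6, -0.3, -1.5]
gripper_width: 55.4
gripper_force: 43.3
```

Request:
carry_out([
  [[0,0,0.02],[0,0,0],0.2],
  [[0,0,0],[0,0,0],0.2],
  [[0,0,0],[0,0,0],0.2],
])

```text
t: 25.13
ee_pos: [576.6, -335.2, 37.9]
orientation: [-3.14, 0.007, -3.048]
force: [-0.1, 0.6, 1.4]
gripper_width: 55.4
gripper_force: 43.8
```

Request:
carry_out([
  [[0,0,0.02],[0,0,0],0.2],
  [[0,0,0],[0,0,0],0.2],
  [[0,0,0],[0,0,0],0.2],
])

```text
t: 25.38
ee_pos: [576.9, -335.2, 37.7]
orientation: [-3.139, 0.008, -3.048]
force: [-1.4, 1.5, 6.1]
gripper_width: 55.0
gripper_force: 44.4
```

Contact. Release, back off and check.

Request:
carry_out([
  [[0,0,-0.015],[0,0,0],0.2],
  [[0,0,0],[0,0,0],0.5],
  [[0,0,0],[0,0,0],0.75],
  [[0,0,0],[0,0,0],0.75],
  [[0,0,0],[0,0,0],0.75],
  [[0,0,-0.1],[0,0,0],0.75],
  [[0,0,-0.3],[0,0,0],0.75],
  [[0,0,-0.4],[0,0,0],0.75],
])

```text
t: 26.05
ee_pos: [574.3, -334.0, 98.2]
orientation: [3.139, 0.001, -3.048]
force: [0.3, -0.2, -0.0]
gripper_width: 74.7
gripper_force: 0.0
```

Request:
carry_out([
  [[0,0,-0.4],[0,0,0],0.75],
  [[0,0,-0.4],[0,0,0],0.75],
  [[0,0,-0.4],[0,0,0],0.75],
  [[0,0,-0.2],[0,0,0],0.75],
  [[0,0,0],[0,0,0],0.75],
  [[0,0,0],[0,0,0],0.75],
  [[0,0,0],[0,0,0],0.75],
])

```text
t: 26.63
ee_pos: [574.9, -334.7, 211.6]
orientation: [-3.141, 0.005, -3.048]
force: [0.8, 0.5, -1.5]
gripper_width: 75.0
gripper_force: 0.0
```

```bash
python3 - <<'E'
from h import *
f=snap("wrist");g=snap("scene");p,R,o=now();print(p,o["force"],o["gripper_width"])
gr=cv2.GaussianBlur(cv2.cvtColor(f["pixels"],cv2.COLOR_RGB2GRAY),(5,5),1)
cs,_=cv2.findContours(cv2.dilate(cv2.Canny(gr,30,80),np.ones((3,3))),cv2.RETR_LIST,cv2.CHAIN_APPROX_NONE)
for k in cs:
    if len(k)>80:
        e=cv2.fitEllipse(k)
        if e[1][0]>.6*e[1][1] and 40<e[1][1]<220 and abs(cv2.contourArea(cv2.convexHull(k))/(np.pi/4*e[1][0]*e[1][1])-1)<.08: print(np.round(e[0]),np.round(e[1]),onz(f,*e[0],90).round())
print('expected lid',proj(f,[577,-335,90]))
# full tin / bin unchanged vs earlier scene frame s5 (before tin 2): pixel differences around tray 1 and handle
old=cv2.imread('pics/s6.png')[:,:,::-1].astype(int);new=g["pixels"].astype(int)
for n,(r0,r1,c0,c1) in dict(sq=(185,250,200,268),handle_offcut=(248,285,245,300),purple=(250,300,345,375)).items():
    print(n,(abs(new-old)[r0:r1,c0:c1].max(2)>40).sum(),'of',(r1-r0)*(c1-c0))
E
```

```text
[ 574.667 -334.585  210.497] [-0.477  0.473 -0.133] 74.55158806986024
[239. 389.] [33. 49.] [ 748. -398.   90.]
[399. 385.] [38. 59.] [ 729. -244.   90.]
[539. 276.] [42. 52.] [ 603. -141.   90.]
[507. 254.] [57. 71.] [ 586. -174.   90.]
[482. 225.] [30. 50.] [ 563. -201.   90.]
[323. 236.] [83. 90.] [ 585. -332.   90.]
[319. 223.] [47. 48.] [ 574. -336.   90.]
[307. 163.] [70. 79.] [ 526. -350.   90.]
[382.  47.] [62. 80.] [ 440. -303.   90.]
expected lid [319.673 226.647]
sq 116 of 4420
handle_offcut 2 of 2035
purple 0 of 1500
```

```bash
python3 -c "
from workcell import *
print(hand_in())"
```

```text
the job is handed in; nothing more can be done
None
```

I handed the job in at about 27 s: the bin is tilted about 0.67 rad, the full tin (about 6 N) is upright in the square tray, and the empty one (about 1.2 N) is upright in the oblong tray. The offcut and the purple look-alike are unmoved in the pictures, but I did not re-check the sanding block or tape measure.

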